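# Index the carving turntable to its next slot

## Robot

A 7-joint arm with a two-finger parallel gripper is mounted at the origin on the work surface. World frame = base frame: x ahead of the robot, y to its left, z up, the work surface at z = 0. Lengths are in m, angles in rad, forces in N, time in s.
With the tool pointing down it reaches from about 0.4 to 0.875 m from the base axis. Payload 6.5 kg.
Tool frame: the origin (TCP) lies on the centre line of the jaws, within the pads' length; the fingertips stand 14 mm ahead of it and the grasp point (between the pads) lies 5 mm behind it; z points along the fingers, y is the line along which they close (so a half turn about z gives the same grasp; the last joint's range is limited). The gripper opens to 88 mm and grips with 3 to 60 N. Pads are 18 mm wide; open, the fingers measure 123 mm over their backs; the gripper's body (75 mm by 187 mm) begins 45 mm behind the grasp point.
Start: joints at [-1.328, 0.536, -0.004, 1.538, 0.003, 1.067, -0.071], TCP at [0.198, 0.619, 0.223] pointing down, gripper open.
Joint ranges: [-2.7, 2.7], [-0.37, 2.16], [-1.27, 1.26], [0.24, 2.4], [-1.31, 4.45], [0.19, 1.91], [-2.76, 2.76]. Speed limits (rad/s): [2.39, 2.39, 3.14, 3.14, 3.14, 3.14, 3.14].

## Interface

Orientations are given as a unit quaternion [w, x, y, z].
In Python, from bench import r gives the robot as it stands.
- The arm moves only by the tool drive_effector, called after ">>>" as a command line: name --argument value ..., lists and objects as JSON in quotes. Schema: {"type":"object","properties":{"segments":{"type":"object","properties":{"offsets":{"type":"array","items":{"type":"array","items":{"type":"number"},"minItems":6,"maxItems":6},"minItems":1,"maxItems":10}},"additionalProperties":false,"required":["offsets"]},"jaw":{"type":"number"},"grip_n":{"type":"number"},"only":{"type":"string"},"quiet":{"type":"boolean"},"lines":{"type":"string"}},"required":["segments"],"additionalProperties":false}. segments is an object whose key "offsets" holds a list of rows, 1 to 10 of them, each of 6 numbers: dx, dy, dz in parts of the range, where 1.0 means 75 cm, then a rotation vector rx, ry, rz in shares of pi rad (1.0 is pi rad); each row is the pose to reach, as a shift and turn from the pose commanded when the call began, along the tool's axes at that moment; what a row does not reach only later rows make up. A row lasts 1/8 s, in which the tool goes at most 0.0625 m and 0.188 rad, less where a joint would pass 70% of its speed; a pose out of reach is approached as far as the arm can. jaw is the finger opening in m, set as the call begins (left out keeps the last). The fingers move at their own pace and stop on an object; grip_n is the grip in N (left out, the last holds). Time passes only in rows, so rows that do not move let the fingers close. The tool returns the time, the measured TCP pose, the force, the opening and the grip force at its end. only (a regular expression) keeps the lines of the reply that match it, lines (a string "A,B") keeps lines A to B, and quiet returns only ok. A shift or turn number past 1, either way, is cut back to 1. Input that does not fit is refused with a message, and nothing moves.
- r.get_state(): the state, without advancing time (a new reading comes with each control period).
- r.grab_frame(name): name is "scene" or "top" or "wrist"; returns a dict with "color" (420x560x3 uint8, red, green, blue), "fx", "fy", "cx", "cy" (pixels), "k1" (the pictures are not rectified: a ray, as slopes to the right and down, at radius r is drawn at 1 + k1 r^2 times it, then the intrinsics apply), "R" (3x3) and "t" (3): a world point X has camera coordinates R X + t; the wrist camera has in their place "mount" (4x4, takes a point from camera to tool coordinates, whose origin is the TCP and whose axes are the flange's). Camera axes: x right, y down, z forward; pixel columns grow to the right and rows downward; lengths in m; the calibration is good to about 2 mm. A picture is of the moment at which its call begins: read the wrist's pose just before it. There is no depth.
- r.job_done(): hands the job in; it is judged then, once.
Trained networks look in the newest picture that a camera, given by its name, has taken for a name from the list of things; names that differ only in an ending like _2 or _b are one class to them, and where a whole thing is asked for, a point or a joint stands for the part that bears it (a point fixed in the world has none). Each returns a list of dicts, best first, with "confidence" (0 to 1); they miss things now and then, are a little off and sometimes report something else, mostly with a low value. They report only what shows in the picture. A call takes as long as a camera call.
- r.spot_in(camera, label): "location" ([x, y, z] in m, in world coordinates, good to about 4 mm: the middle of the surface that is visible of it).
- r.silhouettes(camera, label): "pixels" (420x560 bool, what is visible of it).
- r.spot_point(camera, label): "location" ([x, y, z] in m, in world coordinates, good to about 4 mm: a listed point, or the origin of a listed thing).
The state is a dict: "clock": time; "joint_positions": joint angles; "qd": joint speeds; "effort": joint torques, N m; "tool_pos": TCP position; "eef_rot": TCP orientation; "wrist_force": force on the tool from outside, world axes, zero at the start; "wrist_torque": the same for the moment, N m; "gripper_width": finger opening in m; "finger_force": force on a finger pad.
Only numpy, scipy, OpenCV 4.12 (cv2) and the standard library are available. Lean on these libraries where they do the work, as an engineer would, in place of code of your own. Each camera call takes 0.05 s, during which the arm holds its last target. There are 200 camera calls.

## Task

With the fingertips, press the turntable's spring-loaded index plunger down, push it round counter-clockwise (seen from above) to the very next slot of the disc, one eighth of a turn, and let it spring fully up there so that the turntable is locked again. Do not turn the table the other way or past that slot. The carved panel must ride along lying as it is, neither lifted nor shifted on the top, and everything else on the bench stays where it is.

Things in the scene. Friction and masses are not known exactly. Their poses are not given: they have to be found in the camera images.
- platter (a joint): Hinge of the turntable's top about its upright centre axis, rad: 0 at the start (locked in a slot), grows counter-clockwise seen from above. The next slot counter-clockwise is at 0.785 (45 degrees). A slot leaves about +-0.012 rad of play. Friction about 0.08 N m (0.5 N at the plunger).
- foot: The turntable's fixed grey foot, 240 mm square, bolted down; place and heading differ each time. It carries a fixed aluminium disc, 280 mm across, top face 50 mm above the bench, 12 mm thick, with 8 evenly spaced open slots, 15 mm wide, in its rim. Origin on the bench on the turning axis, z up.
- plunger (a joint): Travel of the index plunger, m: 0 fully up, 0.018 fully down; spring 5 N to 13 N. It slides upright and goes round with the top. Up, its tooth locks the top in a slot; pressed beyond 0.012 the tooth is under the disc and the top turns. Let go between slots it rises only to 0.012, the tooth under the disc, and springs up by itself when it comes within about 4 mm of the middle of a slot.
- dish (a point): Centre of the floor of the plunger's head: a round steel cup open upwards, 56 mm across outside, 48 mm inside, 17 mm deep, on a steel arm sticking out from the top. Plunger up, its floor is 91 mm and its rim 108 mm above the bench; both sink with the plunger. Its axis is 150 mm from the turning axis. Shut fingertips fit into it and can push it round by its wall.
- platter_top (a point): Centre of the turntable's round plywood top, 210 mm across, on its upper face 70 mm above the bench, on the turning axis; z is up, x and y turn with the top.
- panel: Carved pine panel, 120 x 100 mm, 32 mm thick with a wavy upper face, 0.2 kg, lying loose on the turntable's top, held by friction only. Origin under its centre.
- sanding_block: Bystander: loose cork sanding block 110 x 64 x 35 mm near the turntable's foot, on the side away from the plunger. Origin under its centre.
- sander: Bystander: loose orbital sander, 124 mm across, 125 mm high. Origin under its centre.
- tape: Bystander: loose roll of paper tape, 100 mm across, 36 mm high, lying flat. Origin under its centre.
- mug: Bystander: loose blue mug 80 mm across, 95 mm high, handle towards its +y. Origin under its centre.
- glue: Bystander: loose white glue bottle 66 mm across, 190 mm high. Origin under its centre.
- brush: Bystander: loose flat brush, 200 mm long, lying along its x. Origin under its middle.

How it is judged:
By the outcome, as a careful person would: the job done as asked, in the order asked, and still so for the second after the job is handed in, with the robot touching nothing.
It also fails if it takes over 34 s, if anything falls off the work surface, if the arm or the gripper's body presses on something with over 40 N, if the wrist force passes 120 N, or if a joint passes its speed limit or range.

## Working session

There is one attempt and no reset: what is moved stays moved. The work goes in short steps, Python scripts to look and compute and a tool call to move; the robot and the scene stay as the last step left them, time stands still between calls to the robot, and variables do not carry over. Pictures are saved under pics/ and viewed, at most 11 in all, crops included, and the job is handed in when it is done.

```bash
mkdir -p pics; ls
```

Run:
```python
from bench import r
import cv2, numpy as np
s=r.get_state(); print(s["clock"],s["tool_pos"],s["eef_rot"])
for c in ("top","scene"):
    f=r.grab_frame(c); cv2.imwrite(f"pics/{c}0.png",f["color"][:,:,::-1])
    for l in ("dish","platter_top","panel","foot"):
        for d in r.spot_point(c,l)[:2]: print(c,l,np.round(d["location"],4),round(d["confidence"],2))
    for l in ("sander","glue","mug","sanding_block","tape","brush"):
        for d in r.spot_point(c,l)[:1]: print(c,l,np.round(d["location"],3),round(d["confidence"],2))
print(r.get_state()["clock"])
```

```text
pics
0.0 [0.19738906 0.61862513 0.22224522] [-6.05146557e-05  1.53753778e-01  9.88108801e-01 -8.77423953e-04]
top dish [ 0.5009 -0.209   0.0856] 0.58
top platter_top [ 0.6072 -0.116  -0.0007] 0.68
top panel [ 0.5972 -0.1169  0.0684] 0.69
top foot [ 0.6074 -0.1157 -0.0009] 0.8
top sander [ 0.508  0.563 -0.002] 0.91
top glue [ 0.544 -0.494 -0.001] 0.93
top mug [0.357 0.405 0.005] 0.56
top sanding_block [ 0.694  0.072 -0.002] 0.88
top tape [ 0.433 -0.448 -0.001] 0.79
top brush [ 0.298 -0.276 -0.001] 0.96
scene dish [ 0.4965 -0.2132  0.0942] 0.64
scene platter_top [ 0.6091 -0.1121  0.0731] 0.84
scene panel [ 0.6004 -0.1098  0.0684] 0.88
scene foot [ 0.61   -0.1143 -0.    ] 0.56
scene sander [ 0.511  0.562 -0.   ] 0.64
scene glue [ 0.55  -0.493  0.001] 0.63
scene mug [ 0.356  0.402 -0.001] 0.77
scene sanding_block [0.696 0.069 0.   ] 0.84
scene tape [ 0.436 -0.443 -0.   ] 0.57
scene brush [ 0.292 -0.272 -0.003] 0.6
1.1
```

View images.

View pics/top0.png

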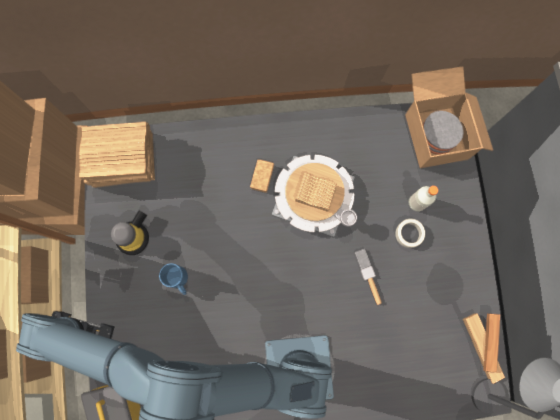

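View pics/scene0.png

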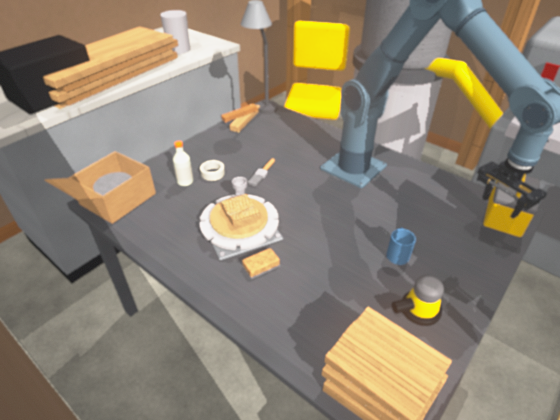

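Top view: dish at about (348,217), turntable centre (314,192), clear surroundings. The scene view agrees. Next I'll move above the dish with shut fingers.

The manual's scale: shifts go in shares of 75 cm and turns go in shares of pi rad. Converting my numbers, -0.7 m is -0.9333, -0.539 m is -0.7187.

>>> drive_effector --segments '{"offsets": [[-0.5547,-0.4093,0,0,0,0],[-0.5547,-0.4093,0,0,0,0],[-0.5547,-0.4093,0,0,0,0],[-0.5547,-0.4093,0,0,0,0],[-0.5547,-0.4093,0,0,0,0],[-0.5547,-0.4093,0,0,0,0],[-0.5547,-0.4093,0,0,0,0],[-0.5547,-0.4093,0,0,0,0],[-0.5547,-0.4093,0,0,0,0],[-0.7187,-0.9333,0,0,0,0]]}' --jaw 0 --grip_n 20

```text
clock: 2.35
tool_pos: [0.5009, 0.1406, 0.2231]
eef_rot: [0.0, 0.151, 0.989, 0.001]
wrist_force: [1.3, -0.2, 0.3]
gripper_width: 0.0005
finger_force: 0.0
```

>>> drive_effector --segments '{"offsets": [[-0.164,-0.524,0,0,0,0],[-0.164,-0.524,0,0,0,0],[-0.164,-0.524,0,0,0,0],[-0.164,-0.524,0,0,0,0]]}'

```text
clock: 2.85
tool_pos: [0.499, -0.1127, 0.2234]
eef_rot: [0.0, 0.153, 0.988, 0.0]
wrist_force: [1.5, -0.2, -1.1]
gripper_width: 0.0006
finger_force: 0.0
```

Create h.py:
```python
from bench import r
import cv2, numpy as np
from scipy.spatial.transform import Rotation as Ro
def look(n):
    s=r.get_state(); f=r.grab_frame("wrist"); cv2.imwrite(f"pics/{n}.png",f["color"][:,:,::-1])
    print(s["clock"],s["tool_pos"],f["k1"]); print(np.round(np.array(f["mount"]),3).tolist())
    w=s["eef_rot"]; T=np.eye(4); T[:3,:3]=Ro.from_quat([w[1],w[2],w[3],w[0]]).as_matrix(); T[:3,3]=s["tool_pos"]
    C=T@np.array(f["mount"])
    np.savez(f"{n}.npz",C=C,K=[f["fx"],f["fy"],f["cx"],f["cy"],f["k1"]])
    for l in ("dish","platter_top","panel","foot"):
        for d in r.spot_point("wrist",l)[:2]: print(l,np.round(d["location"],4),round(d["confidence"],2))
```

```bash
python3 -c "
from h import *
look('w0')"
```

```text
2.85 [ 0.49903062 -0.11272736  0.22339645] 0.0055523115616655455
[[0.0, -0.946, -0.323, 0.084], [1.0, 0.0, -0.0, 0.001], [0.0, -0.323, 0.946, -0.162], [0.0, 0.0, 0.0, 1.0]]
dish [ 0.4986 -0.2142  0.0908] 0.79
panel [ 0.6018 -0.1076  0.0703] 0.87
```

View pics/w0.png

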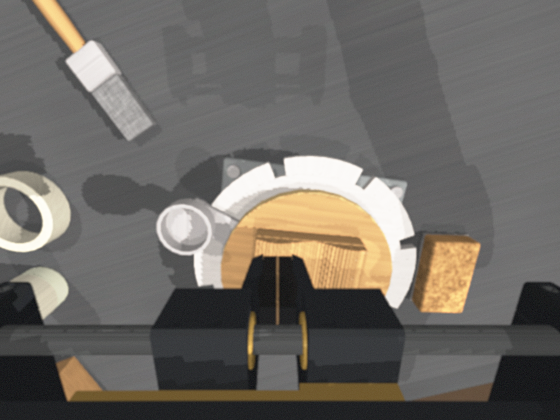

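The wrist picture shows the cup rim centred at about (185,227), disc slots at (272,170), (367,185) and (405,243), and the panel on the top.

Create px.py:
```python
import numpy as np
def ray(n,u,v):
    z=np.load(n+".npz"); fx,fy,cx,cy,k=z["K"]; p=np.array([(u-cx)/fx,(v-cy)/fy]); q=p.copy()
    for _ in range(20): q=p/(1+k*(q@q))
    return z["C"][:3,3], z["C"][:3,:3]@np.array([*q,1])
def onz(n,u,v,h):
    o,d=ray(n,u,v); return o+d*(h-o[2])/d[2]
```

Run:
```python
from px import *
print("rim",onz("w0",185,227,.108))
S=[onz("w0",*p,.05) for p in [(272,170),(367,185),(405,243)]]
for p in S: print("slot",p)
c=np.array([.608,-.114])
for p in S: print(np.linalg.norm(p[:2]-c),np.degrees(np.arctan2(*(p[:2]-c)[::-1])))
# disc outer-edge points
E=np.array([onz("w0",*p,.05)[:2] for p in [(196,270),(232,186),(290,158),(320,156),(357,168),(390,199),(413,230),(416,262)]])
A=np.c_[2*E,np.ones(len(E))]; x=np.linalg.lstsq(A,(E**2).sum(1),rcond=None)[0]; print("circle",x[:2],np.sqrt(x[2]+x[:2]@x[:2]))
```

```text
rim [ 0.49644322 -0.2088661   0.108     ]
slot [ 0.47790069 -0.11135111  0.05      ]
slot [ 0.52814694 -0.01117646  0.05      ]
slot [0.61530117 0.0185413  0.05      ]
0.13012627496060516 178.83359011475002
0.13018906135719932 127.83301500467272
0.1327422447507762 86.84699292195461
circle [ 0.61074633 -0.11013468] 0.14015722690984184
```

To row units: -0.095 m is -0.1267, -0.05 m is -0.0667.

>>> drive_effector --segments '{"offsets": [[0.0373,-0.0667,0,0,0,0],[0.0373,-0.1267,0,0,0,0],[0.0373,-0.1267,0,0,0,0]]}'

```text
clock: 3.48
tool_pos: [0.4427, -0.195, 0.2233]
eef_rot: [0.0, 0.155, 0.988, -0.0]
wrist_force: [-0.5, 0.4, 0.6]
gripper_width: 0.0007
finger_force: 0.0
```

```bash
python3 -c "
from h import *
look('w1')"
```

```text
3.475 [ 0.44272271 -0.19502328  0.22334338] 0.0055523115616655455
[[0.0, -0.946, -0.323, 0.084], [1.0, 0.0, -0.0, 0.001], [0.0, -0.323, 0.946, -0.162], [0.0, 0.0, 0.0, 1.0]]
dish [ 0.5003 -0.212   0.0894] 0.91
panel [ 0.6005 -0.1117  0.0711] 0.7
```

View pics/w1.png

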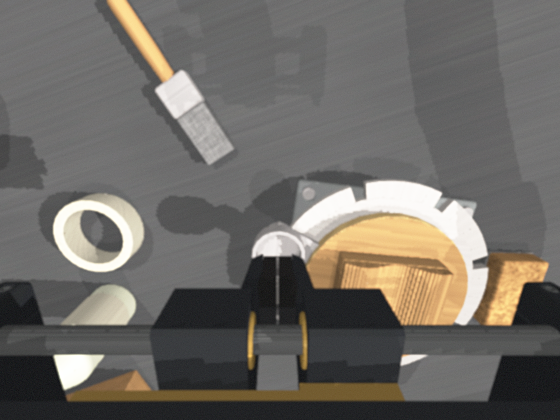

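The cup rim is now at about columns 252–306, top row 226, so its centre is near (279,254); the fingers hide the lower half.

Run:
```python
from px import *
print("rim w1",onz("w1",279,254,.108))
rs=[ray("w0",185,227),ray("w1",279,254)]
A=sum(np.eye(3)-np.outer(d,d)/(d@d) for o,d in rs); b=sum((np.eye(3)-np.outer(d,d)/(d@d))@o for o,d in rs)
print("tri",np.linalg.solve(A,b))
E=np.array([onz("w1",*p,.05)[:2] for p in [(345,191),(380,181),(410,182),(440,194),(470,221),(487,257),(486,285)]])
A=np.c_[2*E,np.ones(len(E))]; x=np.linalg.lstsq(A,(E**2).sum(1),rcond=None)[0]; print("circle",x[:2],np.sqrt(x[2]+x[:2]@x[:2]))
X=np.array([[-.953,.304],[.304,.953]])
c=np.array([.6100,-.112]); p0=np.array([.4975,-.2105])
print(np.linalg.norm(p0-c)); a0=np.arctan2(*(p0-c)[::-1]); print(np.degrees(a0))
P=lambda t,R=.15:c+R*np.array([np.cos(a0+t),np.sin(a0+t)])
print("to dish",X@(P(0)-[.4427,-.195]),P(0))
for d in range(0,56,5): print(d,np.round(X@(P(np.radians(d))-P(0)),4),np.round(P(np.radians(d)),3))
```

```text
rim w1 [ 0.49767202 -0.20995429  0.108     ]
tri [ 0.4971997  -0.20959152  0.10754225]
circle [ 0.61228647 -0.11257953] 0.14291353968067694
0.1495275894275033
-138.79605162648184
to dish [-0.05669228  0.00148308] [ 0.49714457 -0.2108112 ]
0 [0. 0.] [ 0.497 -0.211]
5 [-0.0115 -0.0063] [ 0.506 -0.22 ]
10 [-0.0235 -0.0115] [ 0.516 -0.229]
15 [-0.0359 -0.0157] [ 0.527 -0.237]
20 [-0.0486 -0.0188] [ 0.538 -0.243]
25 [-0.0616 -0.0207] [ 0.549 -0.249]
30 [-0.0746 -0.0215] [ 0.562 -0.254]
35 [-0.0877 -0.0212] [ 0.574 -0.258]
40 [-0.1007 -0.0198] [ 0.587 -0.26 ]
45 [-0.1135 -0.0172] [ 0.6   -0.262]
50 [-0.1261 -0.0135] [ 0.613 -0.262]
55 [-0.1383 -0.0087] [ 0.626 -0.261]
```

To row units: 0.115 m is 0.1533, 0.105 m is 0.14.

>>> drive_effector --segments '{"offsets": [[-0.0756,0.002,0,0,0,0],[-0.0756,0.002,0.0667,0,0,0],[-0.0756,0.002,0.124,0,0,0],[-0.0756,0.002,0.124,0,0,0],[-0.0756,0.002,0.14,0,0,0],[-0.0756,0.002,0.1533,0,0,0],[-0.0756,0.002,0.1533,0,0,0]]}'

```text
clock: 4.6
tool_pos: [0.4978, -0.2098, 0.1082]
eef_rot: [0.0, 0.154, 0.988, 0.0]
wrist_force: [-0.1, 0.5, 0.4]
gripper_width: 0.0007
finger_force: 0.0
```

```bash
python3 -c "
from h import *
look('w2')
f=r.grab_frame('scene'); cv2.imwrite('pics/s1.png',cv2.resize(f['color'][150:270,160:320,::-1],None,fx=4,fy=4))"
```

```text
4.6 [ 0.49784927 -0.20980355  0.10819643] 0.0055523115616655455
[[0.0, -0.946, -0.323, 0.084], [1.0, 0.0, -0.0, 0.001], [0.0, -0.323, 0.946, -0.162], [0.0, 0.0, 0.0, 1.0]]
dish [ 0.5001 -0.2123  0.0885] 0.82
platter_top [ 5.523e-01 -4.944e-01  4.000e-04] 0.42
platter_top [ 0.4396 -0.4437  0.0019] 0.33
panel [ 0.5996 -0.1078  0.0699] 0.71
```

View pics/s1.png

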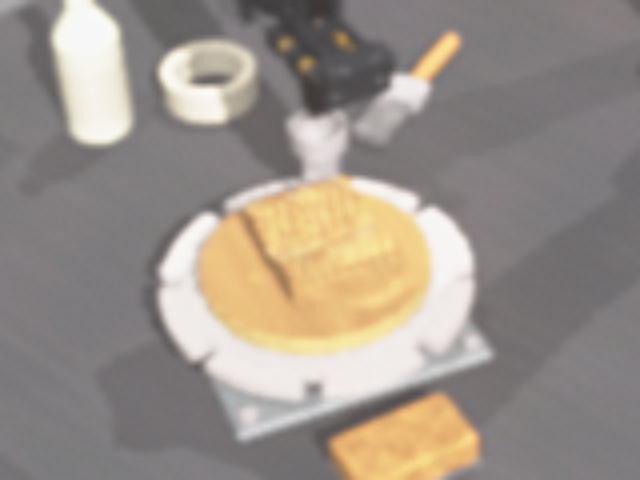

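View pics/w2.png

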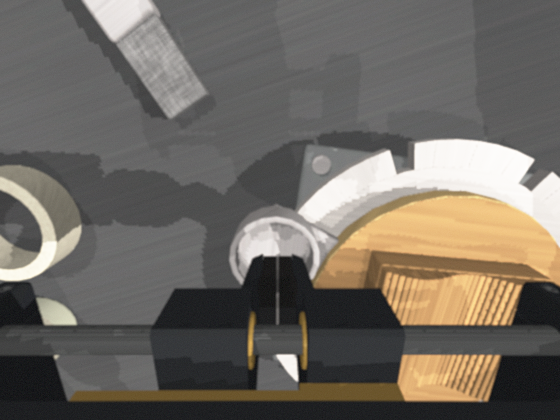

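Tips are inside the cup and touching nothing. Next I'll press down.

To row units: 0.0195 m is 0.026, 0.015 m is 0.02.

>>> drive_effector --segments '{"offsets": [[0,0,0.0107,0,0,0],[0,0,0.02,0,0,0],[0,0,0.026,0,0,0],[0,0,0.026,0,0,0]]}'

```text
clock: 5.4
tool_pos: [0.4974, -0.2099, 0.0881]
eef_rot: [-0.001, 0.154, 0.988, 0.0]
wrist_force: [0.4, 0.6, 0.1]
gripper_width: 0.0005
finger_force: 0.0
```

Run:
```python
from h import *
from px import *
print(r.get_state()["wrist_force"],r.get_state()["effort"])
look("w3")
f=r.grab_frame("scene"); cv2.imwrite("pics/s2.png",cv2.resize(f["color"][165:225,200:280,::-1],None,fx=4,fy=4,interpolation=cv2.INTER_CUBIC))
for h in (.108,.091): print(h,onz("w2",277,252,h))
for n in ("w2","w3"):
  z=np.load(n+".npz");fx,fy,cx,cy,k=z["K"];Ci=np.linalg.inv(z["C"]);t={"w2":[.4978,-.2098,.1082],"w3":r.get_state()["tool_pos"]}[n]
  for dx in (-.009,0,.009):
    p=Ci@np.array([t[0]-.953*dx,t[1]+.304*dx,t[2]-.014,1]); print(n,dx,fx*p[0]/p[2]+cx,fy*p[1]/p[2]+cy)
a=cv2.imread("pics/w3.png")[180:340,160:400]
b=cv2.imread("pics/s2.png"); a=cv2.resize(a,None,fx=1.6,fy=1.5); 
cv2.imwrite("pics/m.png",np.hstack([a,b]))
```

```text
[0.38171592 0.6114221  0.08293141] [ 1.31301177e-02 -4.84306669e+01  4.96083274e+00 -1.73168796e+01
  9.89027903e-03  2.42081186e-02  1.54478982e-02]
5.4 [ 0.49743622 -0.20985302  0.08809106] 0.0055523115616655455
[[0.0, -0.946, -0.323, 0.084], [1.0, 0.0, -0.0, 0.001], [0.0, -0.323, 0.946, -0.162], [0.0, 0.0, 0.0, 1.0]]
dish [ 0.5012 -0.2152  0.0896] 0.59
panel [ 0.5988 -0.1113  0.0678] 0.57
0.108 [ 0.49518325 -0.20832371  0.108     ]
0.091 [ 0.50327106 -0.21091052  0.091     ]
w2 -0.009 276.0910512689034 258.82909872481065
w2 0 276.07917782943844 246.57010280172935
w2 0.009 276.06694231745894 233.9372770803808
w3 -0.009 276.13968679457287 260.21191826294796
w3 0 276.1260185810694 247.9347747772402
w3 0.009 276.11193377970517 235.28344128193254
```

View pics/m.png

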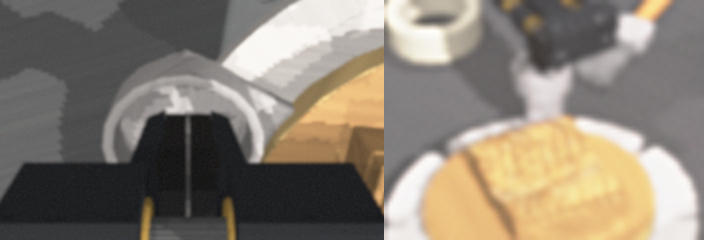

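Run:
```python
import numpy as np
def proj(n,P):
  z=np.load(n+".npz");fx,fy,cx,cy,k=z["K"];Ci=np.linalg.inv(z["C"]);p=Ci[:3,:3]@P.T+Ci[:3,3:]
  q=p[:2]/p[2];q=q*(1+k*(q**2).sum(0));return np.array([fx*q[0]+cx,fy*q[1]+cy])
t=np.linspace(0,6.28,200)
for n in("w0","w1","w2","w3"):
  for s in (0,.008,.016):
    for R in (.028,.024):
      u=proj(n,np.c_[.4975+R*np.cos(t),-.2105+R*np.sin(t),0*t+.108-s]); print(n,s,R,"L%.0f R%.0f T%.0f B%.0f"%(u[0].min(),u[0].max(),u[1].min(),u[1].max()))
```

```bash
python3 -c "
import cv2,numpy as np
a=cv2.imread('pics/w2.png')[190:300,200:360];b=cv2.imread('pics/w3.png')[190:300,200:360]
cv2.imwrite('pics/n.png',cv2.resize(np.hstack([a,b]),None,fx=2.5,fy=2.5))"
```

```text
w0 0 0.028 L156 R212 T202 B253
w0 0 0.024 L160 R208 T206 B250
w0 0.008 0.028 L159 R213 T200 B250
w0 0.008 0.024 L163 R209 T203 B246
w0 0.016 0.028 L162 R215 T197 B247
w0 0.016 0.024 L166 R211 T201 B243
w1 0 0.028 L252 R305 T229 B277
w1 0 0.024 L255 R301 T233 B274
w1 0.008 0.028 L252 R305 T226 B274
w1 0.008 0.024 L256 R301 T230 B270
w1 0.016 0.028 L253 R304 T223 B270
w1 0.016 0.024 L257 R300 T227 B267
w2 0 0.028 L229 R320 T213 B295
w2 0 0.024 L236 R314 T219 B290
w2 0.008 0.028 L231 R319 T209 B288
w2 0.008 0.024 L237 R312 T215 B283
w2 0.016 0.028 L233 R317 T205 B282
w2 0.016 0.024 L239 R311 T211 B277
w3 0 0.028 L224 R326 T226 B316
w3 0 0.024 L231 R319 T233 B311
w3 0.008 0.028 L226 R324 T221 B308
w3 0.008 0.024 L233 R317 T228 B302
w3 0.016 0.028 L228 R322 T216 B300
w3 0.016 0.024 L235 R315 T223 B294
```

View pics/n.png

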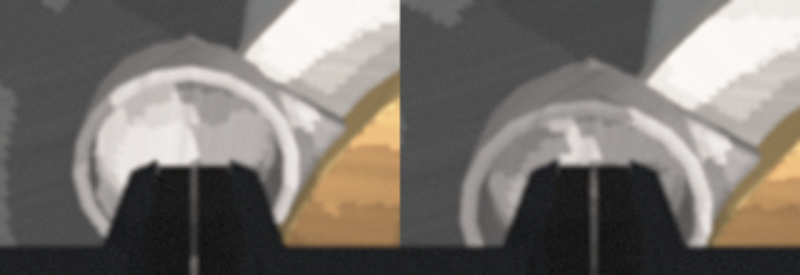

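The cup has not sunk: its rim in the second half is still at row 230, matching the unsunk prediction. So the tips stop short of the floor. I'll keep descending in small steps and watch the force.

To row units: 0.004 m is 0.0053, -0.001 m is -0.0013.

>>> drive_effector --segments '{"offsets": [[-0.0027,-0.0013,0.0053,0,0,0],[-0.0027,-0.0013,0.0053,0,0,0]]}'

```text
clock: 5.95
tool_pos: [0.4994, -0.2116, 0.0844]
eef_rot: [-0.0, 0.154, 0.988, -0.0]
wrist_force: [-0.3, 0.2, 0.3]
gripper_width: 0.0006
finger_force: 0.0
```

>>> drive_effector --segments '{"offsets": [[0,0,0.004,0,0,0],[0,0,0.004,0,0,0]]}'

```text
clock: 6.2
tool_pos: [0.4992, -0.2114, 0.0814]
eef_rot: [-0.0, 0.154, 0.988, 0.0]
wrist_force: [0.5, -0.7, 0.5]
gripper_width: 0.0006
finger_force: 0.0
```

To row units: 0.003 m is 0.004.

>>> drive_effector --segments '{"offsets": [[0,0,0.004,0,0,0],[0,0,0.004,0,0,0]]}'

```text
clock: 6.45
tool_pos: [0.4992, -0.2114, 0.0784]
eef_rot: [-0.0, 0.154, 0.988, 0.0]
wrist_force: [0.2, 0.7, 0.7]
gripper_width: -0.0
finger_force: 0.0
```

>>> drive_effector --segments '{"offsets": [[0,0,0.004,0,0,0],[0,0,0.004,0,0,0]]}'

```text
clock: 6.7
tool_pos: [0.4996, -0.2116, 0.0757]
eef_rot: [0.0, 0.154, 0.988, -0.0]
wrist_force: [-0.2, -0.4, 4.4]
gripper_width: 0.0006
finger_force: 1.9
```

Run:
```python
from h import *
r.get_state()
look("w4")
f=r.grab_frame("scene"); b=cv2.resize(f["color"][150:225,190:290,::-1],None,fx=4,fy=4,interpolation=cv2.INTER_CUBIC)
a=cv2.resize(cv2.imread("pics/w4.png")[190:310,200:360],None,fx=2.5,fy=2.5)
cv2.imwrite("pics/q.png",np.hstack([a,b]))
```

```text
6.7 [ 0.49958724 -0.21158814  0.0757363 ] 0.0055523115616655455
[[0.0, -0.946, -0.323, 0.084], [1.0, 0.0, -0.0, 0.001], [0.0, -0.323, 0.946, -0.162], [0.0, 0.0, 0.0, 1.0]]
dish [ 0.4986 -0.2135  0.0917] 0.88
panel [ 0.5997 -0.1113  0.0699] 0.72
```

View pics/q.png

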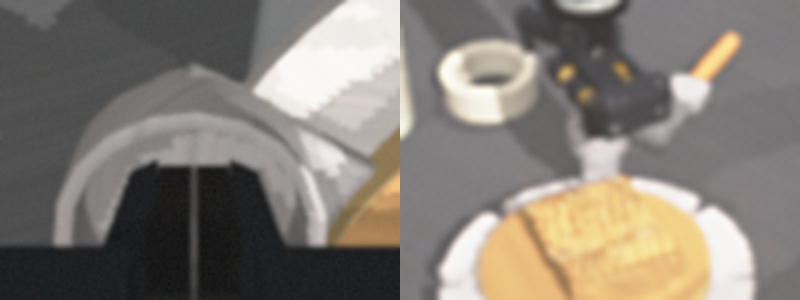

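Contact at last, 4.4 N, matching the plunger's preload. The left view shows the tips standing on the cup floor inside the rim, so they actually sit about 15 mm behind the TCP. Next I'll press the plunger through its stroke.

To row units: 0.011 m is 0.0147, 0.006 m is 0.008.

>>> drive_effector --segments '{"offsets": [[0,0,0.008,0,0,0],[0,0,0.0147,0,0,0],[0,0,0.0147,0,0,0]]}'

```text
clock: 7.38
tool_pos: [0.4999, -0.2118, 0.0649]
eef_rot: [0.0, 0.154, 0.988, -0.0]
wrist_force: [-0.6, 0.5, 8.0]
gripper_width: 0.0005
finger_force: 4.1
```

>>> drive_effector --segments '{"offsets": [[0,0,0.0053,0,0,0],[0,0,0.0053,0,0,0]]}'

```text
clock: 7.62
tool_pos: [0.5001, -0.212, 0.0612]
eef_rot: [0.001, 0.154, 0.988, -0.0]
wrist_force: [-1.7, -0.2, 9.4]
gripper_width: 0.0003
finger_force: 4.9
```

To row units: 0.003 m is 0.004.

>>> drive_effector --segments '{"offsets": [[0,0,0.004,0,0,0],[0,0,0.004,0,0,0]]}'

```text
clock: 7.88
tool_pos: [0.5002, -0.2122, 0.0584]
eef_rot: [0.001, 0.154, 0.988, -0.0]
wrist_force: [-2.0, -0.3, 11.3]
gripper_width: 0.0004
finger_force: 5.5
```

>>> drive_effector --segments '{"offsets": [[0,0,0.0027,0,0,0],[0,0,0.0027,0,0,0]]}'

```text
clock: 8.12
tool_pos: [0.5014, -0.2134, 0.0578]
eef_rot: [0.002, 0.154, 0.988, -0.001]
wrist_force: [-1.8, -1.2, 19.3]
gripper_width: 0.0005
finger_force: 9.5
```

Run:
```python
from h import *
look("w5"); r.grab_frame("scene"); r.grab_frame("top")
for c in("scene","top"):
  for d in r.spot_point(c,"dish")[:1]: print(c,d)
a=cv2.resize(cv2.imread("pics/w5.png")[190:310,200:360],None,fx=4,fy=4); cv2.imwrite("pics/q2.png",a)
```

```text
8.125 [ 0.50143723 -0.21343274  0.05776183] 0.0055523115616655455
[[0.0, -0.946, -0.323, 0.084], [1.0, 0.0, -0.0, 0.001], [0.0, -0.323, 0.946, -0.162], [0.0, 0.0, 0.0, 1.0]]
dish [ 0.4985 -0.2132  0.071 ] 0.87
panel [ 0.6015 -0.1128  0.0679] 0.69
scene {'location': [0.5003, -0.2176, 0.0729], 'confidence': 0.55}
```

View pics/q2.png

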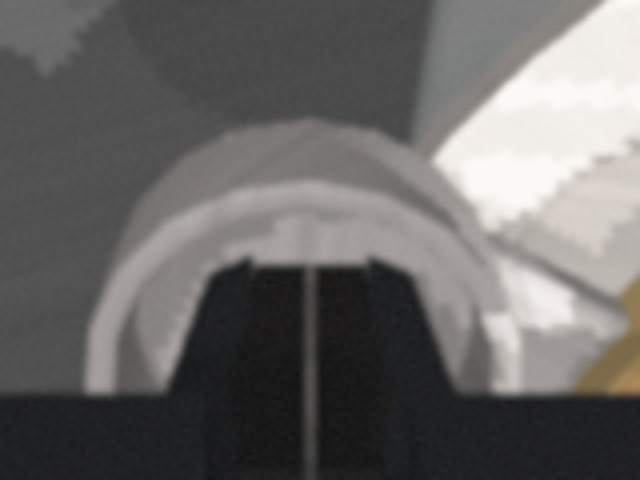

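Bottomed at TCP z about 0.058: 19 N, dish floor at 0.071–0.073, and the rim visibly sunk around the tips. Next I'll back off slightly and push round.

To row units: -0.0359 m is -0.0479, -0.0012 m is -0.0016.

>>> drive_effector --segments '{"offsets": [[0,0,-0.0016,0,0,0],[-0.0037,-0.0023,-0.0016,0,0,0],[-0.0113,-0.0064,-0.0016,0,0,0],[-0.0193,-0.0103,-0.0016,0,0,0],[-0.0272,-0.0137,-0.0016,0,0,0],[-0.0353,-0.0168,-0.0016,0,0,0],[-0.0437,-0.0197,-0.0016,0,0,0],[-0.0479,-0.0209,-0.0016,0,0,0]]}'

```text
clock: 9.57
tool_pos: [0.5307, -0.2376, 0.0581]
eef_rot: [0.002, 0.154, 0.988, 0.0]
wrist_force: [0.3, 2.0, 11.7]
gripper_width: 0.0001
finger_force: 5.6
```

Run:
```python
from h import *
look("w6")
```

```text
9.575 [ 0.5307029  -0.23763915  0.05807607] 0.0055523115616655455
[[0.0, -0.946, -0.323, 0.084], [1.0, 0.0, -0.0, 0.001], [0.0, -0.323, 0.946, -0.162], [0.0, 0.0, 0.0, 1.0]]
dish [ 0.5317 -0.2387  0.0695] 0.57
panel [ 0.5994 -0.1145  0.0688] 0.73
```

To row units: -0.0452 m is -0.0603, -0.0387 m is -0.0516.

>>> drive_effector --segments '{"offsets": [[-0.004,-0.0011,0,0,0,0],[-0.0107,-0.0027,0,0,0,0],[-0.0169,-0.0041,0,0,0,0],[-0.0256,-0.0056,0,0,0,0],[-0.0343,-0.0067,0,0,0,0],[-0.0429,-0.0073,0,0,0,0],[-0.0516,-0.0077,0,0,0,0],[-0.0573,-0.0077,0,0,0,0],[-0.0603,-0.0076,0,0,0,0],[-0.0603,-0.0076,0,0,0,0]]}'

```text
clock: 11.08
tool_pos: [0.5721, -0.2565, 0.0583]
eef_rot: [0.002, 0.153, 0.988, 0.0]
wrist_force: [-0.1, 1.9, 10.7]
gripper_width: 0.0003
finger_force: 5.5
```

Run:
```python
from h import *
look("w7"); r.grab_frame("scene")
for d in r.spot_point("scene","dish")[:1]: print(d)
```

```text
11.075 [ 0.57214881 -0.25648114  0.05825658] 0.0055523115616655455
[[0.0, -0.946, -0.323, 0.084], [1.0, 0.0, -0.0, 0.001], [0.0, -0.323, 0.946, -0.162], [0.0, 0.0, 0.0, 1.0]]
dish [ 0.5686 -0.2582  0.071 ] 0.81
dish [ 0.5534 -0.4948  0.0016] 0.43
panel [ 0.6045 -0.113   0.0725] 0.84
{'location': [0.5527, -0.4924, 0.0019], 'confidence': 0.52}
```

Rotated about 33°. I'll let the plunger rise under the disc with the tips still inside the cup, then push by the wall.

To row units: -0.0105 m is -0.014, -0.006 m is -0.008.

>>> drive_effector --segments '{"offsets": [[0,0,-0.008,0,0,0],[0,0,-0.014,0,0,0],[0,0,-0.014,0,0,0]]}'

```text
clock: 11.8
tool_pos: [0.5699, -0.2565, 0.0671]
eef_rot: [-0.0, 0.154, 0.988, -0.0]
wrist_force: [0.4, 0.2, -0.4]
gripper_width: 0.0003
finger_force: 0.0
```

>>> drive_effector --segments '{"offsets": [[-0.0053,0,0,0,0,0],[-0.012,0.0003,0,0,0,0],[-0.0173,0.0019,0,0,0,0],[-0.024,0.0027,0,0,0,0],[-0.024,0.0027,0,0,0,0]]}'

```text
clock: 12.42
tool_pos: [0.5874, -0.26, 0.0668]
eef_rot: [-0.001, 0.154, 0.988, 0.0]
wrist_force: [-3.0, 0.3, -0.3]
gripper_width: 0.0006
finger_force: 1.3
```

Run:
```python
from h import *
look("w8")
```

```text
12.425 [ 0.58737976 -0.26003144  0.06675916] 0.0055523115616655455
[[0.0, -0.946, -0.323, 0.084], [1.0, 0.0, -0.0, 0.001], [0.0, -0.323, 0.946, -0.162], [0.0, 0.0, 0.0, 1.0]]
dish [ 0.5784 -0.2563  0.0787] 0.8
panel [ 0.601  -0.1143  0.0692] 0.97
```

To row units: -0.014 m is -0.0187, 0.002 m is 0.0027.

>>> drive_effector --segments '{"offsets": [[-0.004,0.0007,-0.004,0,0,0],[-0.0093,0.0013,-0.0053,0,0,0],[-0.0147,0.0027,-0.0053,0,0,0],[-0.0187,0.004,-0.0053,0,0,0],[-0.0187,0.004,-0.0053,0,0,0]]}'

```text
clock: 13.3
tool_pos: [0.6003, -0.2618, 0.0704]
eef_rot: [-0.002, 0.154, 0.988, -0.0]
wrist_force: [-5.8, -1.4, -2.7]
gripper_width: 0.0008
finger_force: 2.7
```

Run:
```python
from h import *
look("w9")
```

```text
13.3 [ 0.60031338 -0.26178048  0.07044373] 0.0055523115616655455
[[0.0, -0.946, -0.323, 0.084], [1.0, 0.0, -0.0, 0.001], [0.0, -0.323, 0.946, -0.162], [0.0, 0.0, 0.0, 1.0]]
dish [ 0.5945 -0.2644  0.0788] 0.8
panel [ 0.6012 -0.1177  0.0666] 0.7
```

To row units: -0.003 m is -0.004, -0.0015 m is -0.002.

>>> drive_effector --segments '{"offsets": [[-0.002,0.0005,0,0,0,0],[-0.004,0.0011,0,0,0,0],[-0.004,0.0011,0,0,0,0]]}'

```text
clock: 13.92
tool_pos: [0.6061, -0.2619, 0.0716]
eef_rot: [0.001, 0.154, 0.988, -0.0]
wrist_force: [-0.0, 0.5, 0.6]
gripper_width: 0.0004
finger_force: 0.2
```

>>> drive_effector --segments '{"offsets": [[-0.002,0.0005,0,0,0,0],[-0.004,0.0011,0,0,0,0],[-0.004,0.0011,0,0,0,0]]}'

```text
clock: 14.3
tool_pos: [0.6101, -0.262, 0.0726]
eef_rot: [0.002, 0.154, 0.988, -0.0]
wrist_force: [-0.6, 0.8, 5.0]
gripper_width: 0.0004
finger_force: 2.7
```

Run:
```python
from h import *
look("w10")
```

```text
14.3 [ 0.61006386 -0.2620226   0.072604  ] 0.0055523115616655455
[[0.0, -0.946, -0.323, 0.084], [1.0, 0.0, -0.0, 0.001], [0.0, -0.323, 0.946, -0.162], [0.0, 0.0, 0.0, 1.0]]
dish [ 0.6027 -0.2634  0.0886] 0.76
panel [ 0.6037 -0.1164  0.0677] 0.6
```

The plunger snapped up into the slot: +5 N from below, floor at 0.089. Now to lift out.

To row units: -0.15 m is -0.2, -0.1 m is -0.1333.

>>> drive_effector --segments '{"offsets": [[0.0053,-0.0013,-0.0053,0,0,0],[0.008,-0.0013,-0.02,0,0,0],[0.008,-0.0013,-0.0533,0,0,0],[0.008,-0.0013,-0.1333,0,0,0],[0.008,-0.0013,-0.2,0,0,0],[0.1333,0.0667,-0.2,0,0,0],[0.1333,0.0667,-0.2,0,0,0],[0.1333,0.0667,-0.2,0,0,0]]}'

```text
clock: 15.55
tool_pos: [0.5262, -0.181, 0.2216]
eef_rot: [-0.001, 0.152, 0.988, 0.001]
wrist_force: [0.7, -0.8, -0.0]
gripper_width: 0.0003
finger_force: 0.0
```

Run:
```python
from h import *
look("w11"); 
for c in ("top","scene"):
    f=r.grab_frame(c); cv2.imwrite(f"pics/{c}9.png",f["color"][:,:,::-1])
    for l in ("dish","platter_top","panel","foot","sander","glue","mug","sanding_block","tape","brush"):
        for d in r.spot_point(c,l)[:1]: print(c,l,np.round(d["location"],3),round(d["confidence"],2))
```

```text
15.55 [ 0.52624311 -0.18096338  0.2216161 ] 0.0055523115616655455
[[0.0, -0.946, -0.323, 0.084], [1.0, 0.0, -0.0, 0.001], [0.0, -0.323, 0.946, -0.162], [0.0, 0.0, 0.0, 1.0]]
dish [ 0.6008 -0.2626  0.0897] 0.94
panel [ 0.6053 -0.1161  0.0694] 0.88
foot [ 5.526e-01 -4.937e-01  4.000e-04] 0.73
top platter_top [ 0.61  -0.111  0.073] 0.82
top panel [ 0.6   -0.119  0.068] 0.77
top foot [ 0.609 -0.113 -0.   ] 0.85
top sander [ 0.506  0.561 -0.   ] 0.62
top glue [ 0.551 -0.494  0.   ] 0.63
top mug [0.354 0.406 0.004] 0.57
top sanding_block [ 0.694  0.071 -0.002] 0.71
top brush [ 0.297 -0.274  0.   ] 0.64
scene dish [ 0.597 -0.262  0.09 ] 0.55
scene platter_top [ 0.606 -0.113  0.072] 0.63
scene panel [ 0.601 -0.119  0.071] 0.71
scene foot [ 0.436 -0.444  0.002] 0.63
scene glue [ 0.55  -0.496 -0.001] 0.91
scene mug [ 0.357  0.4   -0.001] 0.8
scene sanding_block [ 0.698  0.069 -0.   ] 0.92
scene tape [ 0.436 -0.443 -0.001] 0.78
scene brush [ 0.294 -0.275  0.001] 0.8
```

View pics/w11.png

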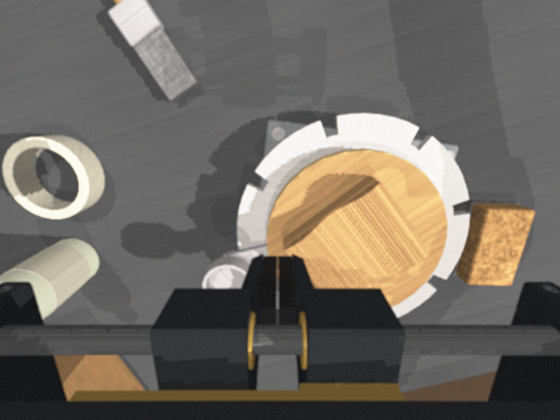

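The picture shows the cup at about (225,275), turned one slot from its start. The panel has turned with the top, and the bystanders are where they were.

```bash
python3 -c "
from bench import r
print(r.job_done())"
```

```text
the job is handed in; nothing more can be done
None
```

The turntable has been turned one slot counter-clockwise and the job is handed in at about 16 s: the plunger snapped fully up (cup floor measured at 90 mm), and the panel rode along without any shift I could measure.

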